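# Press a T-nut home with the toggle clamp press

### The arm

A 7-joint arm with a two-finger parallel gripper is mounted at the origin on the work surface; the furniture and walls round the work are solid. World frame = base frame: x ahead of the robot, y to its left, z up, the work surface at z = 0. Lengths are in m, angles in rad, forces in N, time in s.
With the tool pointing down it reaches from about 0.4 to 0.85 m from the base axis. Payload 4.5 kg.
Tool frame: the origin (TCP) lies midway between the tips of the shut fingers; the grasp point (between the pads) lies 19 mm behind it; z points along the fingers, y is the line along which they close (so a half turn about z gives the same grasp; the last joint's range is limited). The gripper opens to 88 mm and grips with 3 to 60 N. Pads are 18 mm wide; open, the fingers measure 123 mm over their backs; the gripper's body (75 mm by 187 mm) begins 45 mm behind the grasp point.
Start: joints at [1.203, 0.689, -0.195, 1.565, 0.157, 0.902, -0.215], TCP at [0.244, -0.575, 0.239] pointing down, gripper open.
Joint ranges: [-3.01, 3.01], [-0.46, 2.08], [-1.47, 1.51], [0.13, 2.56], [-1, 4.14], [0.04, 2.09], [-2.66, 2.66]. Speed limits (rad/s): [2.57, 2.57, 3.14, 3.14, 3.14, 3.14, 3.14].

### API

Orientations are given as a unit quaternion [w, x, y, z].
In Python, from cell import bot gives the robot as it stands.
- The arm moves only by the tool move_arm, never from a script. Its argument "rows" is a list that holds one entry, the list of rows, each a list of 6 numbers: the shift along the tool's x, y, z in units of 100 mm (1.0 is 100 mm), then the turn, a rotation vector about the tool's x, y, z in units of 90 degrees (1.0 is 90 degrees). In form: [[[dx, dy, dz, ax, ay, az], ...]]. A call has 1 to 12 rows; each row shifts and turns the commanded pose from where the row before left it, along the tool's axes as they then stand; what a row does not reach is not made up. A row lasts 1/8 s, in which the tool goes at most 62.5 mm and 10.7 degrees, less where a joint would pass 70% of its speed; a pose out of reach is approached as far as the arm can. A call with a number of a shift or a turn outside -1 to 1 is refused whole. A call with a gripper value outside its range is refused whole. "jaw" is the closure, from 0 (fully open) to 1 (shut), set as the call begins (left out, the last holds). The fingers move at their own pace and stop on an object; "grip_force" is the grip in N (left out, the last holds). Time passes only in rows, so rows that do not move let the fingers close. It gives the time, the measured TCP pose, the force, the opening and the grip force at its end, in the units of the state.
- bot.sense(): the state, without advancing time (a new reading comes with each control period).
- bot.grab_frame(name): name is "scene" or "side" or "wrist"; returns a dict with "img" (400x640x3 uint8, red, green, blue), "range_z" (400x640 float32, m along the optical axis (not along the pixel's ray), 0 where there is no reading), "fov_y" (degrees; the focal length in pixels is half the picture's height over the tangent of half this angle, whatever the lens; pixels are square), "cx", "cy" (the principal point, pixels), "k1" (the pictures are not rectified: a ray, as slopes to the right and down, at radius r is drawn at 1 + k1 r^2 times it, then the intrinsics apply), "view" (4x4, takes a point from world to camera coordinates). Camera axes: x right, y down, z forward; pixel columns grow to the right and rows downward; lengths in m; the calibration is good to about 2 mm. A picture is of the moment at which its call begins.
- bot.finish_job(): hands the job in; it is judged then, once.
The state is a dict: "clock": time; "qpos": joint angles; "qd": joint speeds; "joint_efforts": joint torques, N m; "position": TCP position; "eef_rot": TCP orientation; "wrist_force": force on the tool from outside, world axes, zero at the start; "ft_torque": the same for the moment, N m; "finger_gap": opening from 0.0 (shut) to 1.0 (fully open); "finger_force": force on a finger pad.
Only numpy, scipy, OpenCV 4.12 (cv2) and the standard library are available. Lean on these libraries where they do the work, as an engineer would, in place of code of your own. Each camera call takes 0.05 s, during which the arm holds its last target. There are 200 camera calls.

### The job

Lay the pine block flat in the press jig with its T-nut end towards the clamp, that end snug against the end stop and its side snug against the side fence. Then swing the clamp's ball-knob handle right over centre until it locks and has pressed the T-nut fully home, throw the handle all the way back so the clamp is open again, and leave the block in its place. Do not shift the two smaller pine blocks without a nut.

Things in the scene. Friction and masses are not known exactly. Their poses are not given: they have to be found in the camera images.
- press_jig: Press jig fixed to the bench: plywood board 300 x 90 x 12 mm with a steel toggle clamp on one half. Origin on the bench straight below where the clamp's tip lands. x: level, from clamp to work end (board x = -200 to 100 mm); y: level, across (+-45 mm); z: up. Clamp foot and cheeks fill x = -167 to -57 mm, y +-28 mm, up to 80 mm above the bench.
- end_stop (a point): Middle of the top edge of the end stop's working face; axes as press_jig. Dark wood bar across the board, 18 mm high (top 30 mm above the bench); its face looks to press_jig's +x and stands at x = -20 mm of press_jig, reaching over y = -28 to 32 mm.
- side_fence (a point): Middle of the top edge of the side fence's working face; axes as press_jig. Short dark wood bar along the board, 18 mm high (top 30 mm above the bench); its face looks to press_jig's -y and stands at y = 22.5 mm of press_jig, reaching over x = -17 to 33 mm. Beyond that there is no fence, so a finger has room.
- nest (a point): A point on the board's top face (12 mm above the bench), straight below the closed clamp's tip; axes as press_jig. In a properly loaded block the T-nut's axis stands over it.
- handle_pivot (a point): The middle of the handle's hinge pin, 50 mm above the bench, at x = -140 mm of press_jig; the hinge axis is press_jig's y axis. Axes as press_jig.
- knob (a point): Centre of the black ball knob (30 mm diameter) ending the clamp handle, 115 mm from handle_pivot; moves in press_jig's x-z plane. The lever below is a 15 x 6 mm strip with a 14 mm collar by the knob. Pinched along press_jig's y, the knob can be led round its arc with the tool kept pointing down, turning between the pads; up to about 12 N is needed.
- press_handle (a joint): Handle angle in rad: 0 fully open (lever leans 60 degrees back from upright, away from the work), growing as it swings up and over towards the work; dead centre 1.34, locked against its stop 1.42. Lever angle from upright towards the work = value - 1.047. Stays where left. The clamp arm stands nearly upright when open and comes down as the handle closes.
- press_tip: The clamp arm's sprung black tip, 15 mm diameter; origin at the centre of its lower face. With the arm down and nothing below, that face would be 35 mm above the bench; locked, it bears on the fully home T-nut (top 42.5 mm above the bench) with about 8 N. Open, the arm reaches about 180 mm above the bench.
- pine_block: Plain pine block 45 x 154 x 28 mm (x, y, z), about 0.1 kg, lying flat; origin at the centre of its underside, z up. A steel T-nut stands in its top face 57 mm from the centre towards +y, mid-width (20 mm from that end). Properly loaded, its +y points along press_jig's -x and its origin is at x = 57, y = 0, z = 12 mm of press_jig.
- nut_face (a point): Centre of the top of the T-nut's round steel flange (20 mm diameter, 2.5 mm thick): 36.5 mm above the block's underside before pressing, 30.5 mm when fully home.
- tee_nut (a joint): How far the T-nut has been pressed into the block, in m: 0 at the start, 0.006 fully home (flange on the wood). It needs about 7 N.
- plain_block: Pine block without a nut, 28 x 105 x 45 mm, standing on its long edge on the bench; a bystander. Origin under its middle.
- short_block: Short pine block without a nut, 30 x 60 x 30 mm, lying on the bench; a bystander. Origin under its middle.

How it is judged:
By the outcome, as a careful person would: the job done as asked, in the order asked, and still so for the second after the job is handed in, with the robot touching nothing.
It also fails if it takes over 59 s, if anything falls off the work surface, if the arm or the gripper's body presses on something with over 40 N, if the wrist force passes 120 N, or if a joint passes its speed limit or range.

## Working session

There is one attempt and no reset: what is moved stays moved. The work goes in short steps, Python scripts to look and compute and a tool call to move; the robot and the scene stay as the last step left them, time stands still between calls to the robot, and variables do not carry over. Pictures are saved under pics/ and viewed, at most 10 in all, crops included, and the job is handed in when it is done.

Besides the shell and the picture viewer there is one more tool, called after "Emit:" as name(argument=value, ...) on one line, values as JSON. move_arm: Moves the arm, as the interface text tells. Its arguments: {"type":"object","properties":{"rows":{"type":"array"},"jaw":{"type":"number"},"grip_force":{"type":"number"}},"required":["rows"]}

```bash
ls; mkdir -p pics
python3 - <<'E'
from cell import bot
import numpy as np, cv2
s=bot.sense(); print({k:np.round(v,3) for k,v in s.items()})
for n in ["scene","side"]:
    f=bot.grab_frame(n); np.savez('%s0.npz'%n,**f)
    print(n,f['fov_y'],f['cx'],f['cy'],f['k1'],np.round(f['view'],3).tolist())
    cv2.imwrite('pics/%s0.png'%n,f['img'][...,::-1])
E
```

```text
pics
{'clock': np.float64(0.0), 'qpos': array([ 1.203,  0.69 , -0.195,  1.566,  0.157,  0.903, -0.215]), 'qd': array([-0.001,  0.   , -0.   , -0.   , -0.001,  0.001, -0.001]), 'joint_efforts': array([-1.0000e-03, -5.2756e+01, -1.2670e+00, -1.5343e+01, -5.3000e-02,
        7.0000e-03,  0.0000e+00]), 'position': array([ 0.244, -0.575,  0.238]), 'eef_rot': array([-0.001,  0.98 ,  0.2  , -0.   ]), 'wrist_force': array([ 0.128, -0.91 , -0.614]), 'ft_torque': array([-0.022,  0.007, -0.005]), 'finger_force': np.float64(0.0), 'finger_gap': np.float64(0.999)}
scene 51.49573523739115 320.5240851275789 194.87132836319128 -0.029651958508053147 [[-0.673, -0.739, 0.021, 0.362], [-0.36, 0.303, -0.883, 0.305], [0.646, -0.602, -0.47, 0.829], [0.0, 0.0, 0.0, 1.0]]
side 42.510180283233154 315.3413671655435 199.11072455654153 0.03727193971258759 [[-0.998, 0.061, 0.02, 0.531], [0.012, 0.479, -0.878, 0.092], [-0.063, -0.876, -0.479, 1.252], [0.0, 0.0, 0.0, 1.0]]
```

View pics/scene0.png

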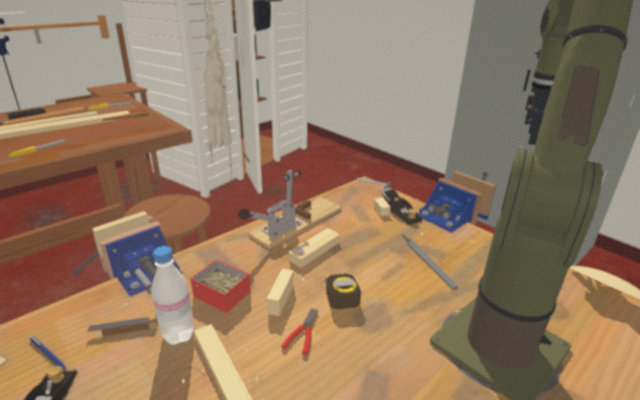

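View pics/side0.png

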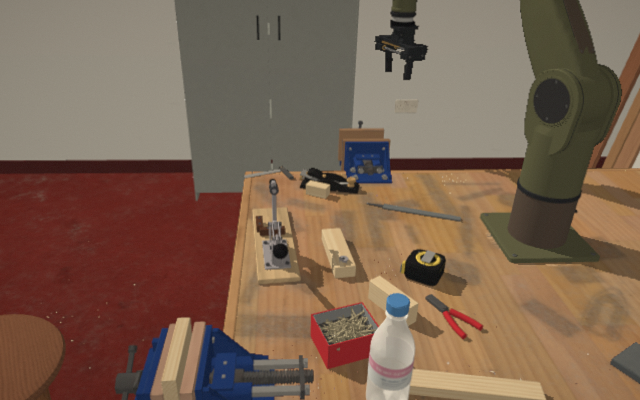

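```bash
cat > h.py <<'E'
import numpy as np, cv2
def ray(f,uv):
    uv=np.asarray(uv,float).reshape(-1,2); H=f['img'].shape[0]; F=H/2/np.tan(np.radians(float(f['fov_y']))/2)
    d=(uv-[float(f['cx']),float(f['cy'])])/F; s=d.copy()
    for _ in range(8): s=d/(1+float(f['k1'])*(s**2).sum(1,keepdims=True))
    V=f['view']; R=V[:3,:3]; o=-R.T@V[:3,3]
    return o,np.c_[s,np.ones(len(s))]@R
def onplane(f,uv,z):
    o,d=ray(f,uv); return o+d*((z-o[2])/d[:,2])[:,None]
def cloud(f):
    H,W=f['range_z'].shape; v,u=np.mgrid[:H,:W]; o,d=ray(f,np.c_[u.ravel(),v.ravel()])
    return (o+d*f['range_z'].ravel()[:,None]).reshape(H,W,3)
def tri(f1,p1,f2,p2):
    o1,d1=ray(f1,p1);o2,d2=ray(f2,p2);d1=d1[0];d2=d2[0]
    t=np.linalg.lstsq(np.c_[d1,-d2],o2-o1,rcond=None)[0]
    a=o1+t[0]*d1;b=o2+t[1]*d2; return (a+b)/2,np.linalg.norm(a-b)
def proj(f,P):
    P=np.asarray(P,float).reshape(-1,3); V=f['view']; c=P@V[:3,:3].T+V[:3,3]; s=c[:,:2]/c[:,2:]
    H=f['img'].shape[0]; F=H/2/np.tan(np.radians(float(f['fov_y']))/2)
    return s*(1+float(f['k1'])*(s**2).sum(1,keepdims=True))*F+[float(f['cx']),float(f['cy'])]
E
python3 - <<'E'
from h import *
a=np.load('scene0.npz');b=np.load('side0.npz')
for f,n,pts in[(a,'scene',[(244,214),(317,245),(380,205),(282,290)]),(b,'side',[(280,250),(340,245),(340,258),(392,295),(318,188),(275,185),(260,222)])]:
    c=cloud(f)
    for u,v in pts: print(n,u,v,np.round(c[v,u],3))
ca=a['img'][160:310,230:400,::-1]; cb=b['img'][165:325,230:420,::-1]
k=4
out=np.zeros((600,800,3),np.uint8)
cv2.imwrite('pics/c1.png',cv2.resize(ca,None,fx=4,fy=4,interpolation=cv2.INTER_CUBIC))
cv2.imwrite('pics/c2.png',cv2.resize(b['img'][170:290,240:370,::-1],None,fx=5,fy=5,interpolation=cv2.INTER_CUBIC))
E
```

```text
scene 244 214 [0.605 0.204 0.114]
scene 317 245 [0.471 0.074 0.031]
scene 380 205 [ 0.505 -0.216  0.031]
scene 282 290 [0.38  0.259 0.046]
side 280 250 [0.614 0.209 0.118]
side 340 245 [0.481 0.062 0.029]
side 340 258 [0.488 0.126 0.038]
side 392 295 [0.457 0.46  0.21 ]
side 318 188 [ 0.512 -0.216  0.029]
side 275 185 [0.624 0.045 0.172]
side 260 222 [ 0.663 -0.039  0.03 ]
```

View pics/c1.png

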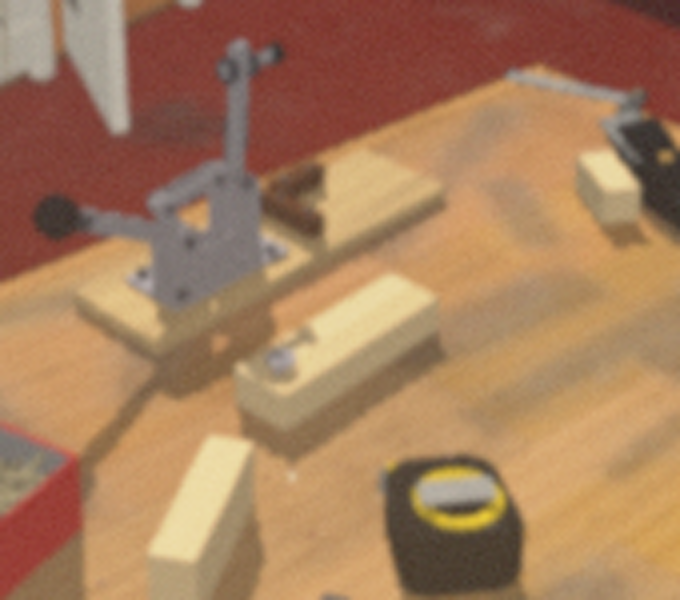

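View pics/c2.png

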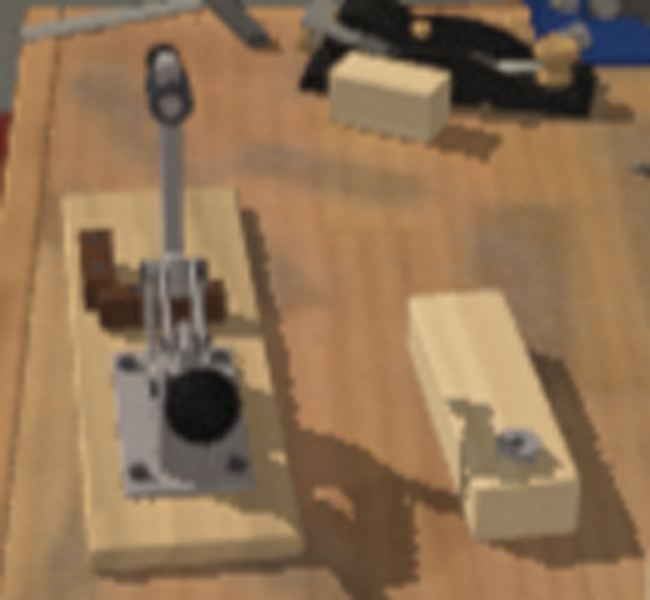

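```bash
cat >> h.py <<'E'
def rect(f,lo,hi,reg,plane):
    """min-area rectangle of pixels whose height lies in lo..hi inside reg, recast on the plane"""
    c=cloud(f); m=(f['range_z']>0)&(c[...,2]>lo)&(c[...,2]<hi)&(c[...,0]>reg[0])&(c[...,0]<reg[1])&(c[...,1]>reg[2])&(c[...,1]<reg[3])
    m=cv2.morphologyEx(m.astype(np.uint8),cv2.MORPH_OPEN,np.ones((3,3),np.uint8))
    n,l,s,_=cv2.connectedComponentsWithStats(m); 
    v,u=np.nonzero(m); P=onplane(f,np.c_[u,v],plane)[:,:2]
    h=cv2.convexHull((P*1000).astype(np.float32)); r=cv2.minAreaRect(h); return len(u),r,cv2.boxPoints(r),m
E
python3 - <<'E'
from h import *
for n in ['scene','side']:
    f=np.load(n+'0.npz')
    for nm,lo,hi,reg,pl in [('block',.022,.034,(.40,.55,-.05,.16),.028),('board',.008,.017,(.56,.72,-.12,.3),.012),('plain',.035,.06,(.3,.5,.16,.35),.045),('short',.022,.036,(.46,.56,-.27,-.17),.030)]:
        k,r,b,m=rect(f,lo,hi,reg,pl); print(n,nm,k,np.round(r[0],1),np.round(r[1],1),round(r[2],2),np.round(b).tolist())
E
```

```text
scene block 621 [485.5  69.5] [ 52.  159.7] 6.54 [[451.0, 146.0], [469.0, -13.0], [520.0, -7.0], [502.0, 152.0]]
scene board 993 [627.1  18.9] [ 95.8 288.7] 5.32 [[566.0, 158.0], [593.0, -129.0], [688.0, -120.0], [661.0, 167.0]]
scene plain 954 [397.9 254.1] [260.8 113. ] 51.42 [[272.0, 187.0], [361.0, 117.0], [523.0, 321.0], [435.0, 391.0]]
scene short 172 [ 501.7 -238. ] [66.2 70.6] 52.49 [[454.0, -243.0], [510.0, -286.0], [550.0, -233.0], [494.0, -190.0]]
side block 801 [488.1  71.2] [ 47.1 160.5] 6.67 [[455.0, 148.0], [474.0, -11.0], [521.0, -6.0], [502.0, 154.0]]
side board 1563 [629.6  20.5] [ 89.5 286.8] 4.94 [[573.0, 159.0], [597.0, -126.0], [687.0, -119.0], [662.0, 167.0]]
side plain 1098 [398.3 250.1] [268.  109.3] 51.46 [[272.0, 179.0], [358.0, 111.0], [525.0, 321.0], [439.0, 389.0]]
side short 243 [ 504.1 -236.7] [72.9 67.5] 56.38 [[456.0, -248.0], [512.0, -286.0], [552.0, -225.0], [496.0, -188.0]]
```

Emit:
move_arm(rows=[[[0,0,0,0,0,-0.1],[0,0,0,0,0,-0.1],[0,0,0,0,0,-0.1],[0,0,0,0,0,-0.1],[0,0,0,0,0,-0.1],[0,0,0,0,0,-0.1],[0,0,0,0,0,-0.1],[0,0,0,0,0,-0.1],[0.4,0.2,-0.02,0,0,0],[0.4,0.2,-0.02,0,0,0],[0.4,0.2,-0.02,0,0,0],[0.4,0.2,-0.02,0,0,0]]], jaw=0, grip_force=20)

```text
clock: 1.6
position: [0.3103, -0.4074, 0.2466]
eef_rot: [-0.0, 0.676, 0.737, 0.0]
wrist_force: [0.1, 0.3, 0.1]
finger_gap: 1.0
finger_force: 0.0
```

```bash
python3 -c "
from cell import bot
print(bot.sense()['qpos'].round(2))"
```

```text
[ 1.18  0.57 -0.56  1.88  0.41  0.8   0.49]
```

Emit:
move_arm(rows=[[[0.45,0.2,-0.02,0,0,0],[0.45,0.2,-0.02,0,0,0],[0.45,0.2,-0.02,0,0,0],[0.45,0.2,-0.02,0,0,0],[0.45,0.2,-0.02,0,0,0],[0.45,0.2,-0.02,0,0,0],[0.45,0.2,0,0,0,0],[0.45,0.2,0,0,0,0],[0.45,0.2,0,0,0,0],[0.45,0.2,0,0,0,0],[0,0,0,0,0,0],[0,0,0,0,0,0]]])

```text
clock: 3.1
position: [0.4693, 0.056, 0.2583]
eef_rot: [-0.0, 0.676, 0.737, -0.001]
wrist_force: [0.1, 0.5, 0.6]
finger_gap: 1.0
finger_force: 0.0
```

Run:
```python
from cell import bot
from h import *
s=bot.sense(); print(s['position'].round(4),s['qpos'].round(2))
f=bot.grab_frame('wrist'); np.savez('w1.npz',**f); cv2.imwrite('pics/w1.png',f['img'][...,::-1]); print(f['fov_y'],f['k1'],f['view'].round(3).tolist())
for nm,lo,hi,reg,pl in [('block',.022,.034,(.40,.55,-.05,.20),.028),('board',.008,.017,(.56,.72,-.15,.3),.012)]:
    k,r,b,m=rect(f,lo,hi,reg,pl); print(nm,k,np.round(r[0],1),np.round(r[1],1),round(r[2],2),np.round(b).tolist())
```

```text
[0.4693 0.056  0.2583] [ 0.14  0.5  -0.54  1.97  0.37  0.76 -0.53]
64.01959297973684 -0.03540888971031789 [[0.996, 0.088, -0.003, -0.472], [0.086, -0.96, 0.266, -0.028], [0.02, -0.265, -0.964, 0.414], [0.0, 0.0, 0.0, 1.0]]
block 4669 [486.9  67.6] [ 45.  154.2] 6.76 [[455.0, 141.0], [474.0, -12.0], [518.0, -6.0], [500.0, 147.0]]
board 5147 [626.3  31.1] [ 90.9 255.9] 4.61 [[571.0, 155.0], [591.0, -100.0], [682.0, -93.0], [661.0, 162.0]]
```

View pics/w1.png

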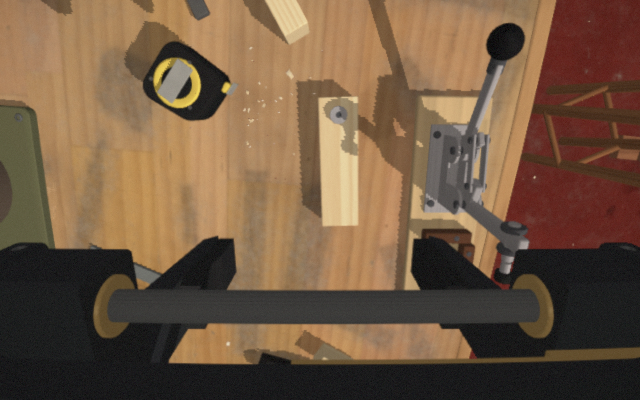

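Emit:
move_arm(rows=[[[-0.45,0.25,0,0,0,0],[-0.45,0.25,0,0,0,0],[-0.45,0.25,0,0,0,0],[-0.45,0.25,0,0,0,0],[0,0,0,0,0,0],[0,0,0,0,0,0]]])

```text
clock: 3.9
position: [0.5841, -0.1144, 0.2583]
eef_rot: [-0.001, 0.676, 0.737, -0.0]
wrist_force: [1.1, -0.1, -0.6]
finger_gap: 1.0
finger_force: 0.0
```

Run:
```python
from cell import bot
from h import *
f=bot.grab_frame('wrist'); np.savez('w2.npz',**f); cv2.imwrite('pics/w2.png',f['img'][...,::-1])
for nm,lo,hi,reg,pl in [('block',.022,.034,(.40,.55,-.05,.20),.028),('board',.008,.017,(.56,.72,-.15,.3),.012),('bars',.026,.034,(.58,.70,-.1,.03),.030)]:
    k,r,b,m=rect(f,lo,hi,reg,pl); print(nm,k,np.round(r[0],1),np.round(r[1],1),round(r[2],2),np.round(b).tolist())
```

```text
block 3091 [491.   27.3] [46.2 75. ] 6.64 [[464.0, 62.0], [472.0, -13.0], [518.0, -7.0], [510.0, 67.0]]
board 9393 [633.  -29.7] [ 89.7 220.9] 5.38 [[578.0, 76.0], [599.0, -144.0], [688.0, -135.0], [667.0, 84.0]]
bars 1436 [638.3 -38.8] [66.4 68.1] 5.18 [[602.0, -8.0], [608.0, -76.0], [674.0, -70.0], [668.0, -2.0]]
```

View pics/w2.png

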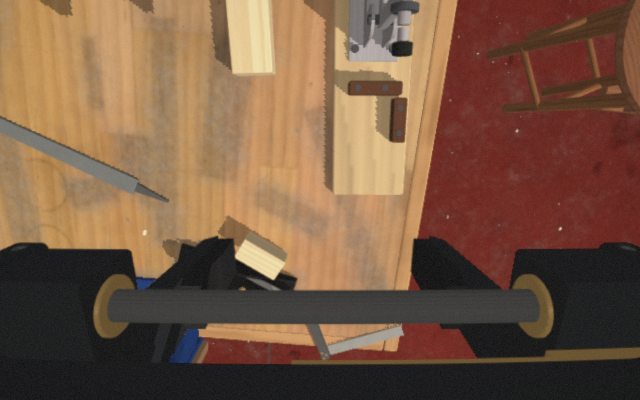

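```bash
cat >> h.py <<'E'
O=np.array([.6343,-.0400]); TH=np.radians(5.27); XD=np.array([np.sin(TH),-np.cos(TH)]); YD=np.array([np.cos(TH),np.sin(TH)])
def tojig(P): d=np.asarray(P)[...,:2]-O; return np.stack([d@XD,d@YD],-1)
E
python3 - <<'E'
from h import *
f=np.load('w2.npz'); hsv=cv2.cvtColor(f['img'],cv2.COLOR_RGB2HSV)
m=np.zeros(hsv.shape[:2],np.uint8); m[75:150,335:415]=((hsv[...,2]<130)&(hsv[...,1]>80)&((hsv[...,0]<15)|(hsv[...,0]>172)))[75:150,335:415]
n,l,s,c=cv2.connectedComponentsWithStats(m)
for i in range(1,n):
    if s[i,4]<100: continue
    v,u=np.nonzero(l==i); J=tojig(onplane(f,np.c_[u,v],.030))*1000
    print(s[i].tolist(),np.percentile(J,[1,3,10,50,90,97,99],axis=0).round(1).T.tolist(), cv2.minAreaRect(J.astype(np.float32)))
E
```

```text
[348, 81, 54, 15, 690] [[-33.9, -33.9, -32.8, -26.5, -21.1, -20.0, -19.0], [-27.9, -26.8, -23.4, 1.2, 24.8, 28.8, 30.0]] ((-26.446144104003906, 0.6893596649169922), (59.47064971923828, 14.912742614746094), 89.93254089355469)
[390, 98, 17, 44, 595] [[-15.7, -14.7, -11.4, 7.2, 27.5, 30.9, 32.1], [19.7, 20.1, 21.3, 27.6, 35.3, 36.4, 36.7]] ((8.151241302490234, 28.02332305908203), (17.56157875061035, 47.887535095214844), 89.62086486816406)
```

Emit:
move_arm(rows=[[[0.48,-0.19,0,0,0,-0.02],[0.48,-0.19,0,0,0,0],[0.48,-0.19,0,0,0,0],[0.48,-0.19,0,0,0,0],[0,0,0.5,0,0,0],[0,0,0.5,0,0,0],[0,0,0.5,0,0,0],[0,0,0.2,0,0,0],[0,0,0,0,0,0],[0,0,0,0,0,0]]])

```text
clock: 5.2
position: [0.4887, 0.0694, 0.0898]
eef_rot: [0.0, 0.663, 0.748, 0.001]
wrist_force: [-0.4, -0.1, -0.1]
finger_gap: 0.998
finger_force: 0.0
```

Emit:
move_arm(rows=[[[-0.01,-0.02,0.4,0,0,0],[0,0,0.3,0,0,0],[0,0,0.13,0,0,0],[0,0,0,0,0,0],[0,0,0,0,0,0]]])

```text
clock: 5.82
position: [0.4874, 0.0677, 0.0068]
eef_rot: [0.0, 0.664, 0.748, 0.001]
wrist_force: [0.2, 0.7, 0.5]
finger_gap: 1.0
finger_force: 0.0
```

Emit:
move_arm(rows=[[[0,0,0,0,0,0],[0,0,0,0,0,0],[0,0,0,0,0,0],[0,0,0,0,0,0],[0,0,0,0,0,0],[0,0,0,0,0,0]]], jaw=1, grip_force=25)

```text
clock: 6.58
position: [0.4867, 0.0675, 0.0057]
eef_rot: [0.0, 0.664, 0.748, -0.0]
wrist_force: [-0.0, 0.8, -0.1]
finger_gap: 0.507
finger_force: 25.0
```

Emit:
move_arm(rows=[[[0,0,-0.3,0,0,0],[0,0,-0.3,0,0,0.017],[-0.4,0,0,0,0,0],[-0.4,0,0,0,0,0],[-0.4,0.1,0,0,0,0],[-0.4,0.3,0,0,0,0],[-0.26,0.4,0,0,0,0],[0,0.4,0,0,0,0],[0,0.11,0,0,0,0],[0,0,0,0,0,0],[0,0,0,0,0,0]]])

```text
clock: 7.95
position: [0.6323, -0.1056, 0.0653]
eef_rot: [-0.001, 0.673, 0.739, -0.001]
wrist_force: [0.7, -0.4, -1.1]
finger_gap: 0.51
finger_force: 25.0
```

```bash
sed -i 's/O=np.array(.*\]); TH/O=np.array([.6336,-.0401]); TH/' h.py
cat >> h.py <<'E'
def rep():
    from cell import bot
    s=bot.sense(); q=s['eef_rot']; w=s['wrist_force']
    print('t',s['clock'],'jig',(tojig(s['position'])*1000).round(1),'z',s['position'][2].round(4),'yaw-jig',round(np.degrees(2*np.arctan2(q[2],q[1]))-95.27,2),'Fjig',np.round([w[:2]@XD,w[:2]@YD,w[2]],1),'gap',s['finger_gap'],'q',s['qpos'].round(2))
E
python3 -c "
from h import *
rep()"
```

```text
t 7.95 jig [65.1 -7.3] z 0.0653 yaw-jig 0.08 Fjig [ 0.4  0.6 -1.1] gap 0.5104843678651654 q [ 0.35  0.97 -0.48  1.62  0.62  0.71 -0.35]
```

Emit:
move_arm(rows=[[[0,0,0.25,0,0,0],[0,0,0.15,0,0,0],[0,0,0.06,0,0,0],[0,0,0.01,0,0,0],[0,0,0,0,0,0],[0,0,0,0,0,0]]])

```text
clock: 8.7
position: [0.6347, -0.1057, 0.0194]
eef_rot: [0.0, 0.674, 0.739, 0.0]
wrist_force: [0.1, -0.0, -0.6]
finger_gap: 0.507
finger_force: 25.0
```

```bash
python3 -c "
from h import *
rep()"
```

```text
t 8.7 jig [65.4 -4.9] z 0.0194 yaw-jig 0.02 Fjig [ 0.   0.1 -0.6] gap 0.5074836882936536 q [ 0.33  1.04 -0.44  1.62  0.67  0.63 -0.38]
```

Emit:
move_arm(rows=[[[0,0,0.02,0,0,0],[0,0,0,0,0,0],[0.03,0,0,0,0,0],[0.03,0,0,0,0,0],[0,0,0,0,0,0],[0,0,0,0,0,0]]])

```text
clock: 9.45
position: [0.6347, -0.1012, 0.0178]
eef_rot: [0.002, 0.674, 0.739, -0.0]
wrist_force: [1.1, -3.0, 6.6]
finger_gap: 0.511
finger_force: 25.0
```

```bash
python3 -c "
from h import *
rep()"
```

```text
t 9.45 jig [61.  -4.5] z 0.0178 yaw-jig -0.03 Fjig [3.  0.8 6.6] gap 0.5110814688546881 q [ 0.32  1.04 -0.43  1.63  0.67  0.63 -0.39]
```

Emit:
move_arm(rows=[[[0.02,0,-0.005,0,0,0],[0.02,0,0,0,0,0],[0,0,0,0,0,0],[0,0,0,0,0,0]]])

```text
clock: 9.95
position: [0.6341, -0.0978, 0.0178]
eef_rot: [0.002, 0.674, 0.739, -0.001]
wrist_force: [0.9, -5.0, 5.8]
finger_gap: 0.509
finger_force: 25.0
```

```bash
python3 -c "
from h import *
rep()"
```

```text
t 9.95 jig [57.5 -4.8] z 0.0178 yaw-jig -0.04 Fjig [5.1 0.5 5.8] gap 0.5087706029163805 q [ 0.31  1.04 -0.43  1.63  0.67  0.63 -0.4 ]
```

Emit:
move_arm(rows=[[[0.02,0,0,0,0,0],[0,0,0,0,0,0],[0,0,0,0,0,0]]])

```text
clock: 10.32
position: [0.6339, -0.0977, 0.0178]
eef_rot: [0.002, 0.675, 0.738, -0.002]
wrist_force: [1.4, -8.0, 5.5]
finger_gap: 0.51
finger_force: 25.0
```

```bash
python3 -c "
from h import *
rep()"
```

```text
t 10.325 jig [57.4 -5. ] z 0.0178 yaw-jig -0.12 Fjig [8.1 0.6 5.5] gap 0.5096414363643281 q [ 0.31  1.04 -0.43  1.63  0.67  0.63 -0.4 ]
```

Emit:
move_arm(rows=[[[0,0.03,0,0,0,0],[0,0.03,0,0,0,0],[0,0,0,0,0,0],[0,0,0,0,0,0]]])

```text
clock: 10.82
position: [0.634, -0.0977, 0.0177]
eef_rot: [-0.001, 0.674, 0.738, -0.006]
wrist_force: [-12.0, -7.6, 18.0]
finger_gap: 0.508
finger_force: 25.0
```

```bash
python3 -c "
from h import *
rep()"
```

```text
t 10.825 jig [57.4 -4.9] z 0.0177 yaw-jig -0.1 Fjig [  6.5 -12.6  18. ] gap 0.507783750154641 q [ 0.31  1.04 -0.43  1.62  0.66  0.65 -0.39]
```

Run:
```python
from cell import bot
from h import *
ims=[]
for n in ['wrist','scene','side']:
    f=bot.grab_frame(n); np.savez(n+'3.npz',**f); 
    if n=='wrist': c=f['img'][0:260,150:500]
    else:
        u,v=proj(f,[.634,-.06,.03])[0].astype(int); c=f['img'][max(0,v-50):v+50,u-70:u+70]
    ims.append(cv2.resize(c[...,::-1],(400,297),interpolation=cv2.INTER_CUBIC))
cv2.imwrite('pics/c3.png',np.vstack([np.hstack(ims[:2]),np.hstack([ims[2],0*ims[2]])]))
```

```text
(no output)
```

View pics/c3.png

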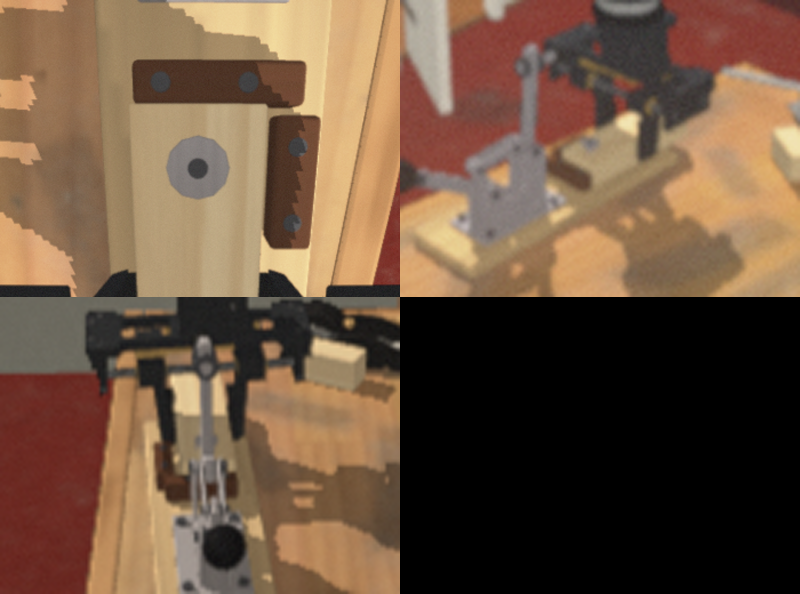

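Run:
```python
from h import *
f=np.load('wrist3.npz'); hsv=cv2.cvtColor(f['img'],cv2.COLOR_RGB2HSV); H=hsv.astype(int)
wood=((H[...,0]>15)&(H[...,0]<35)&(H[...,1]>50)&(H[...,2]>90)).astype(np.uint8)
dark=((H[...,1]>70)&(H[...,2]<120)&((H[...,0]<15)|(H[...,0]>170))).astype(np.uint8)
V=H[...,2]
for v in (110,120,130,140,150,160,170,180,190,200):
    g=np.abs(np.diff(f['img'][v].astype(int).sum(1))); 
    pk=[u for u in range(255,435) if g[u]>40 and g[u]==g[u-2:u+3].max()]
    print(v,[(u,np.round(tojig(onplane(f,[(u+.5,v)],.040))[0]*1000,1).tolist()[1],np.round(tojig(onplane(f,[(u+.5,v)],.030))[0]*1000,1).tolist()[1],int(g[u])) for u in pk])
gray=((H[...,1]<45)&(H[...,2]>60)).astype(np.uint8); gray[:100]=0; gray[200:]=0; gray[:,:280]=0; gray[:,370:]=0
n,l,s,c=cv2.connectedComponentsWithStats(gray); i=1+s[1:,4].argmax(); v,u=np.nonzero(l==i)
J=tojig(onplane(f,np.c_[u,v],.0485))*1000; print('nut',s[i],cv2.minEnclosingCircle(J.astype(np.float32)))
```

```text
110 [(384, 18.6, 20.3, 131), (415, 30.2, 32.9, 69), (429, 35.5, 38.6, 151)]
120 [(384, 18.8, 20.5, 121), (429, 35.8, 38.9, 164)]
130 [(300, -13.1, -13.9, 51), (345, 4.1, 4.7, 43), (383, 18.6, 20.3, 126), (416, 31.2, 33.9, 52), (428, 35.7, 38.8, 205)]
140 [(317, -6.6, -6.9, 70), (327, -2.7, -2.7, 61), (349, 5.7, 6.4, 53), (383, 18.8, 20.5, 111), (411, 29.5, 32.1, 47), (427, 35.7, 38.8, 211)]
150 [(295, -15.1, -16.1, 50), (314, -7.8, -8.2, 97), (330, -1.6, -1.5, 80), (349, 5.8, 6.5, 43), (382, 18.6, 20.3, 113), (408, 28.6, 31.1, 42), (426, 35.6, 38.7, 215)]
160 [(346, 4.7, 5.3, 47), (382, 18.7, 20.5, 133), (411, 30.1, 32.7, 42), (425, 35.5, 38.6, 201)]
170 [(337, 1.2, 1.6, 51), (381, 18.5, 20.3, 114), (408, 29.2, 31.7, 45), (424, 35.5, 38.5, 242)]
180 [(381, 18.7, 20.5, 144), (405, 28.3, 30.7, 58), (423, 35.4, 38.5, 244)]
190 [(380, 18.5, 20.2, 120), (422, 35.3, 38.4, 244)]
200 [(379, 18.3, 20.0, 123), (407, 29.6, 32.2, 51), (421, 35.3, 38.4, 210)]
nut [ 296  119   55   55 2290] ((0.371423602104187, -4.512059211730957), 9.867473602294922)
```

Run:
```python
from h import *
f=np.load('wrist3.npz'); I=f['img'].astype(int); R=f['range_z']; C=cloud(f)
for v in (130,170,200,225):
    print(v,[(u,*I[v,u].tolist(),round(C[v,u,2]*1000)) for u in range(374,396,1)])
for v in (130,180,230):
    for z in [.012]:
        for r in [(215,260),(425,470)]:
            g=np.abs(np.diff(I[v].sum(1))); print(v,[(u,np.round(tojig(onplane(f,[(u+.5,v)],z))[0]*1000,1)[1],int(g[u])) for u in range(*r) if g[u]>60])
```

```text
130 [(374, 191, 169, 133, 40), (375, 189, 167, 131, 41), (376, 191, 169, 133, 41), (377, 189, 169, 132, 40), (378, 192, 169, 132, 40), (379, 186, 164, 127, 41), (380, 183, 160, 123, 42), (381, 181, 159, 122, 42), (382, 168, 145, 110, 14), (383, 145, 122, 90, 14), (384, 98, 78, 55, 17), (385, 65, 46, 37, 20), (386, 61, 40, 32, 22), (387, 59, 42, 31, 25), (388, 64, 45, 36, 27), (389, 62, 43, 32, 28), (390, 66, 44, 33, 30), (391, 70, 46, 33, 30), (392, 70, 45, 33, 30), (393, 73, 50, 36, 32), (394, 80, 55, 40, 31), (395, 80, 53, 40, 31)]
170 [(374, 189, 168, 131, 42), (375, 189, 167, 129, 42), (376, 191, 170, 135, 40), (377, 190, 166, 130, 42), (378, 187, 165, 128, 42), (379, 182, 161, 124, 42), (380, 168, 146, 111, 14), (381, 139, 116, 85, 13), (382, 96, 75, 55, 17), (383, 59, 41, 29, 20), (384, 56, 36, 26, 23), (385, 62, 42, 32, 25), (386, 61, 42, 29, 28), (387, 63, 44, 32, 30), (388, 69, 48, 36, 30), (389, 67, 45, 32, 30), (390, 72, 48, 35, 30), (391, 71, 48, 34, 32), (392, 77, 53, 38, 31), (393, 80, 54, 42, 31), (394, 79, 54, 39, 31), (395, 80, 54, 41, 31)]
200 [(374, 188, 166, 129, 
[... 595 characters left out ...]
7, 178, 133, 13), (378, 231, 201, 147, 12), (379, 238, 210, 154, 12), (380, 236, 208, 152, 14), (381, 235, 206, 149, 12), (382, 234, 205, 148, 14), (383, 233, 205, 148, 13), (384, 232, 202, 146, 14), (385, 232, 202, 149, 14), (386, 230, 199, 146, 13), (387, 231, 202, 146, 12), (388, 231, 201, 146, 13), (389, 231, 202, 146, 13), (390, 232, 203, 146, 13), (391, 233, 203, 146, 13), (392, 233, 202, 145, 13), (393, 235, 206, 149, 14), (394, 236, 207, 150, 14), (395, 235, 205, 150, 13)]
130 []
130 [(427, np.float64(44.0), 115), (428, np.float64(44.4), 205), (462, np.float64(60.4), 117)]
180 []
180 [(452, np.float64(58.2), 141), (454, np.float64(59.2), 72)]
230 []
230 [(442, np.float64(55.9), 168)]
```

Emit:
move_arm(rows=[[[-0.02,0,-0.02,0,0,0],[0,0,0,0,0,0],[0,0,0,0,0,0]]])

```text
clock: 11.35
position: [0.637, -0.0975, 0.0181]
eef_rot: [-0.001, 0.674, 0.739, -0.003]
wrist_force: [-2.2, -6.3, 0.7]
finger_gap: 0.509
finger_force: 25.0
```

Run:
```python
from h import *
rep()
f=np.load('scene0.npz'); C=cloud(f); J=tojig(C)*1000; z=C[...,2]*1000
m=(f['range_z']>0)&(z>110)&(abs(J[...,1])<40)&(J[...,0]>-130)&(J[...,0]<60)
for a in range(110,200,15):
    k=m&(z>=a)&(z<a+15)
    if k.sum(): print(a,k.sum(),J[k].min(0).round(),J[k].max(0).round())
```

```text
t 11.35 jig [57.4 -1.9] z 0.0181 yaw-jig -0.02 Fjig [ 6.1 -2.8  0.7] gap 0.5090213285046783 q [ 0.31  1.04 -0.44  1.61  0.66  0.64 -0.39]
110 26 [-90.  -5.] [-74.   7.]
125 26 [-89.  -3.] [-74.   4.]
140 28 [-89.  -5.] [-44.   7.]
155 84 [-93.  -9.] [-37.  13.]
170 21 [-92.  -4.] [-71.   7.]
```

Emit:
move_arm(rows=[[[-0.01,0.02,0,0,0,0],[0,0.02,0,0,0,0],[0,0,0,0,0,0],[0,0,0,0,0,0]]])

```text
clock: 11.85
position: [0.639, -0.0973, 0.0179]
eef_rot: [-0.002, 0.674, 0.739, -0.004]
wrist_force: [-7.9, -5.5, 3.3]
finger_gap: 0.506
finger_force: 25.0
```

```bash
python3 -c "
from h import *
rep()"
```

```text
t 11.85 jig [57.5  0.1] z 0.0179 yaw-jig 0.01 Fjig [ 4.8 -8.4  3.3] gap 0.5064744808274075 q [ 0.31  1.05 -0.44  1.6   0.66  0.66 -0.38]
```

Emit:
move_arm(rows=[[[0,0.01,0,0,0,0],[0,0,0,0,0,0]]])

```text
clock: 12.1
position: [0.639, -0.0974, 0.0179]
eef_rot: [-0.003, 0.674, 0.739, -0.005]
wrist_force: [-10.5, -5.5, 5.4]
finger_gap: 0.506
finger_force: 25.0
```

Emit:
move_arm(rows=[[[0,-0.02,0,0,0,0],[0,-0.01,0,0,0,0],[0,0,0,0,0,0]]], jaw=0)

```text
clock: 12.48
position: [0.642, -0.0947, 0.0193]
eef_rot: [-0.0, 0.673, 0.739, 0.001]
wrist_force: [-0.5, -1.2, 0.9]
finger_gap: 0.824
finger_force: 0.0
```

```bash
cat > look.py <<'E'
from cell import bot
from h import *
import sys
rep()
f=bot.grab_frame('wrist'); np.savez('w_last.npz',**f); I=f['img'].astype(int); C=cloud(f)
k,r,b,m=rect(f,.034,.046,(.55,.72,-.25,.02),.040)
print('top',k,np.round(tojig(np.array(b)/1000)*1000,1).tolist(),np.round(r[1],1))
print('nut+gap rows:')
x0=proj(f,[*(O+XD*.0+YD*.0225),.040])[0].astype(int); print(x0)
for xx in (-.01,.005,.02,.03):
    u,v=proj(f,[*(O+XD*xx+YD*.0225),.040])[0].round().astype(int); print(xx,v,[(a,I[v,a,0],round(C[v,a,2]*1000)) for a in range(u-5,u+9)])
for yy in (-.015,.012):
    u,v=proj(f,[*(O-XD*.02+YD*yy),.040])[0].round().astype(int); print(yy,u,[(a,I[a,u,0],round(C[a,u,2]*1000)) for a in range(v-8,v+6)])
cv2.imwrite('pics/last.png',f['img'][...,::-1])
E
python3 look.py
```

```text
t 12.475 jig [55.2  3.3] z 0.0193 yaw-jig 0.07 Fjig [ 1.2 -0.6  0.9] gap 0.823698516400867 q [ 0.31  1.04 -0.44  1.6   0.66  0.65 -0.38]
top 23781 [[3.9, -69.2], [117.6, -13.8], [76.4, 70.9], [-37.3, 15.5]] [ 94.2 126.5]
nut+gap rows:
[371 148]
-0.01 122 [(368, np.int64(184), 42), (369, np.int64(180), 42), (370, np.int64(183), 42), (371, np.int64(177), 40), (372, np.int64(174), 41), (373, np.int64(144), 40), (374, np.int64(97), 31), (375, np.int64(75), 31), (376, np.int64(75), 32), (377, np.int64(74), 31), (378, np.int64(74), 31), (379, np.int64(76), 33), (380, np.int64(80), 31), (381, np.int64(75), 31)]
0.005 161 [(366, np.int64(181), 41), (367, np.int64(183), 41), (368, np.int64(182), 42), (369, np.int64(179), 42), (370, np.int64(176), 41), (371, np.int64(158), 41), (372, np.int64(113), 31), (373, np.int64(77), 31), (374, np.int64(71), 32), (375, np.int64(75), 31), (376, np.int64(73), 31), (377, np.int64(76), 31), (378, np.int64(75), 31), (379, np.int64(73), 33)]
0.02 198 [(364, np.int64(178), 41), (365, np.int64(181), 42), (366, np.int64(180), 42), (367, np.int64(183), 41), (368, 
[... 625 characters left out ...]
15 274 [(87, np.int64(75), 31), (88, np.int64(75), 31), (89, np.int64(73), 31), (90, np.int64(74), 31), (91, np.int64(70), 31), (92, np.int64(74), 31), (93, np.int64(71), 31), (94, np.int64(71), 32), (95, np.int64(68), 32), (96, np.int64(95), 31), (97, np.int64(153), 42), (98, np.int64(172), 41), (99, np.int64(174), 40), (100, np.int64(177), 42)]
0.012 346 [(87, np.int64(62), 31), (88, np.int64(70), 31), (89, np.int64(70), 31), (90, np.int64(74), 31), (91, np.int64(71), 31), (92, np.int64(73), 32), (93, np.int64(73), 31), (94, np.int64(68), 31), (95, np.int64(67), 33), (96, np.int64(74), 30), (97, np.int64(133), 40), (98, np.int64(170), 41), (99, np.int64(177), 41), (100, np.int64(174), 41)]
```

Emit:
move_arm(rows=[[[0,0,-0.2,0,0,0],[-0.1,0,-0.4,0,0,0],[-0.2,0,-0.5,0,0,0],[0,0,-0.5,0,0,0],[0,0,-0.5,0,0,0],[0.5,0,0,0,0,0],[0.5,0,0,0,0,0],[0.5,0,0,0,0,0],[0.5,0,0,0,0,0],[0.4,0,0,0,0,0],[0,0,0,0,0,0],[0,0,0,0,0,0]]])

```text
clock: 14.02
position: [0.6223, 0.1121, 0.2301]
eef_rot: [0.001, 0.674, 0.739, -0.0]
wrist_force: [-0.0, -0.7, -0.2]
finger_gap: 0.999
finger_force: 0.0
```

Run:
```python
from cell import bot
from h import *
rep()
for n,z in[('w1',None),('wrist',None)]:
    f=np.load('w1.npz') if n=='w1' else bot.grab_frame('wrist')
    if n=='wrist': np.savez('w4.npz',**f); cv2.imwrite('pics/w4.png',f['img'][...,::-1])
    C=cloud(f); J=tojig(C); k=(f['range_z']>0)&(abs(J[...,0]+.24)<.035)&(abs(J[...,1])<.035)&(C[...,2]>.08)&(C[...,2]<.14)&(f['img'].max(2)<70)
    v,u=np.nonzero(k); print(n,k.sum())
    if len(u)>50:
        (cu,cv_),r=cv2.minEnclosingCircle(np.c_[u,v].astype(np.float32)); print(cu,cv_,r,tojig(onplane(f,[(cu,cv_)],.1075))*1000)
```

```text
t 14.025 jig [-152.6    2.8] z 0.2301 yaw-jig -0.02 Fjig [ 0.7 -0.1 -0.2] gap 0.9986603771853783 q [ 0.05  0.76 -0.57  1.54  0.46  0.98 -0.57]
w1 1203
503.5 50.0 28.04024887084961 [[-232.89295636    2.21353078]]
wrist 1107
320.0970153808594 95.1119384765625 24.425884246826172 [[-235.20882725    0.47397686]]
```

Emit:
move_arm(rows=[[[0.45,-0.02,0,0,0,0],[0.41,0,0,0,0,0],[0,0,0.4,0,0,0],[0,0,0.5,0,0,0],[0,0,0.4,0,0,0],[0,0,0.12,0,0,0],[0,0,0,0,0,0],[0,0,0,0,0,0]]])

```text
clock: 15.08
position: [0.6135, 0.1989, 0.0891]
eef_rot: [0.001, 0.674, 0.739, 0.002]
wrist_force: [-0.2, 0.1, 1.4]
finger_gap: 1.002
finger_force: 0.0
```

Run:
```python
from cell import bot
from h import *
rep()
f=bot.grab_frame('side'); np.savez('s5.npz',**f); g=bot.grab_frame('scene')
ims=[]
for F in (f,g):
    u,v=proj(F,[.6116,.1985,.1075])[0].astype(int); ims.append(cv2.resize(F['img'][v-45:v+45,u-45:u+45,::-1],(400,400),interpolation=cv2.INTER_CUBIC))
cv2.imwrite('pics/c5.png',np.hstack(ims))
```

```text
t 15.075 jig [-239.9    1.9] z 0.0891 yaw-jig -0.03 Fjig [-0.1 -0.2  1.4] gap 1.0024120713198843 q [-0.14  0.94 -0.47  1.61  0.58  0.74 -0.79]
```

View pics/c5.png

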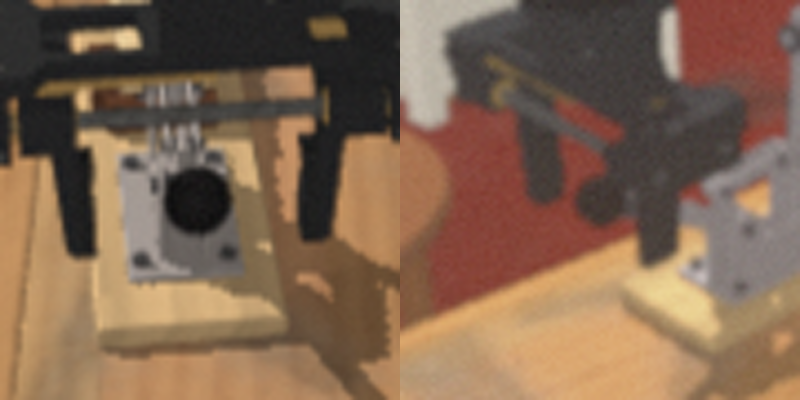

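Emit:
move_arm(rows=[[[0,-0.01,0,0,0,0],[0,0,0,0,0,0],[0,0,0,0,0,0],[0,0,0,0,0,0],[0,0,0,0,0,0],[0,0,0,0,0,0],[0,0,0,0,0,0]]], jaw=1, grip_force=40)

```text
clock: 16.05
position: [0.6136, 0.1986, 0.0877]
eef_rot: [0.001, 0.674, 0.739, 0.002]
wrist_force: [4.7, 0.4, -1.4]
finger_gap: 0.305
finger_force: 39.5
```

Run:
```python
from h import *
rep()
import numpy as np
th=np.radians(np.arange(-60,23,5.0)); P=np.c_[-140+115*np.sin(th),50+115*np.cos(th)]
d=np.diff(P,axis=0)/100
print('toolx,toolz per 5deg',[[round(-a,3),round(-b,3)] for a,b in d]); print(P.round(1).tolist())
```

```text
t 16.05 jig [-239.5    2. ] z 0.0877 yaw-jig -0.03 Fjig [ 0.   4.7 -1.4] gap 0.30495747989384836 q [-0.14  0.94 -0.47  1.61  0.58  0.73 -0.79]
toolx,toolz per 5deg [[np.float64(-0.054), np.float64(-0.085)], [np.float64(-0.061), np.float64(-0.08)], [np.float64(-0.068), np.float64(-0.074)], [np.float64(-0.074), np.float64(-0.068)], [np.float64(-0.08), np.float64(-0.061)], [np.float64(-0.085), np.float64(-0.054)], [np.float64(-0.089), np.float64(-0.046)], [np.float64(-0.093), np.float64(-0.038)], [np.float64(-0.096), np.float64(-0.03)], [np.float64(-0.098), np.float64(-0.022)], [np.float64(-0.099), np.float64(-0.013)], [np.float64(-0.1), np.float64(-0.004)], [np.float64(-0.1), np.float64(0.004)], [np.float64(-0.099), np.float64(0.013)], [np.float64(-0.098), np.float64(0.022)], [np.float64(-0.096), np.float64(0.03)]]
[[-239.6, 107.5], [-234.2, 116.0], [-228.1, 123.9], [-221.3, 131.3], [-213.9, 138.1], [-206.0, 144.2], [-197.5, 149.6], [-188.6, 154.2], [-179.3, 158.1], [-169.8, 161.1], [-160.0, 163.3], [-150.0, 164.6], [-140.0, 165.0], [-130.0, 164.6], [-120.0, 163.3], [-110.2, 161.1], [-100.7, 158.1]]
```

Emit:
move_arm(rows=[[[-0.05,-0.01,-0.085,0,0,0],[-0.06,0,-0.08,0,0,0],[-0.07,0,-0.075,0,0,0],[-0.075,0,-0.07,0,0,0],[-0.08,0,-0.06,0,0,0],[-0.085,0,-0.055,0,0,0],[0,0,0,0,0,0]]])

```text
clock: 16.92
position: [0.6173, 0.1553, 0.1305]
eef_rot: [0.002, 0.675, 0.738, 0.002]
wrist_force: [6.7, -1.1, -1.9]
finger_gap: 0.306
finger_force: 39.6
```

```bash
cat > k.py <<'E'
from cell import bot
from h import *
rep()
def knob(n):
    f=bot.grab_frame(n); np.savez(n+'_k.npz',**f); return f
s=bot.sense()['position']; j=tojig(s)*1000; dx,dz=j[0]+140,s[2]*1000+19-50
print('grasp r',np.hypot(dx,dz).round(1),'ang',np.degrees(np.arctan2(dx,dz)).round(1))
E
python3 k.py
```

```text
t 16.925 jig [-196.     1.7] z 0.1305 yaw-jig -0.12 Fjig [ 1.7  6.5 -1.9] gap 0.30617450910700816 q [-0.05  0.88 -0.51  1.62  0.55  0.79 -0.71]
grasp r 114.2 ang -29.4
```

Emit:
move_arm(rows=[[[-0.09,0.03,-0.045,0,0,0],[-0.095,0,-0.04,0,0,0],[-0.095,0,-0.03,0,0,0],[-0.1,0,-0.02,0,0,0],[-0.1,0,-0.015,0,0,0],[-0.1,0,-0.005,0,0,0],[0,0,0,0,0,0]]])

```text
clock: 17.8
position: [0.622, 0.0991, 0.1443]
eef_rot: [-0.001, 0.674, 0.739, 0.0]
wrist_force: [3.2, 3.9, -13.5]
finger_gap: 0.31
finger_force: 40.8
```

```bash
python3 k.py
```

```text
t 17.8 jig [-139.7    1.2] z 0.1443 yaw-jig 0.01 Fjig [ -3.6   3.6 -13.5] gap 0.309597457378384 q [ 0.05  0.86 -0.53  1.62  0.55  0.82 -0.62]
grasp r 113.3 ang 0.1
```

Emit:
move_arm(rows=[[[-0.1,0,0.025,0,0,0],[-0.1,0,0.015,0,0,0],[-0.1,0,0.02,0,0,0],[-0.09,0,0.03,0,0,0],[-0.05,0,0.015,0,0,0],[0,0,0,0,0,0],[0,0,0,0,0,0]]])

```text
clock: 18.68
position: [0.6254, 0.0598, 0.1358]
eef_rot: [-0.002, 0.673, 0.74, 0.002]
wrist_force: [-2.5, 8.8, -0.2]
finger_gap: 0.306
finger_force: 39.5
```

```bash
python3 k.py
```

```text
t 18.675 jig [-100.2    1.1] z 0.1358 yaw-jig 0.19 Fjig [-9.  -1.6 -0.2] gap 0.30606812998679817 q [ 0.12  0.87 -0.53  1.63  0.56  0.8  -0.56]
grasp r 112.1 ang 20.8
```

Emit:
move_arm(rows=[[[-0.04,0,0.015,0,0,0],[-0.04,0,0.015,0,0,0],[0,0,0,0,0,0],[0,0,0,0,0,0]]])

```text
clock: 19.18
position: [0.6256, 0.0597, 0.1356]
eef_rot: [-0.005, 0.671, 0.741, 0.006]
wrist_force: [-9.1, 18.7, 13.3]
finger_gap: 0.303
finger_force: 38.2
```

```bash
python3 k.py
```

```text
t 19.175 jig [-100.1    1.2] z 0.1356 yaw-jig 0.45 Fjig [-19.5  -7.3  13.3] gap 0.3031196880023519 q [ 0.13  0.87 -0.54  1.63  0.56  0.79 -0.55]
grasp r 111.9 ang 20.9
```

Emit:
move_arm(rows=[[[0.12,0,-0.03,0,0,0],[0.11,0,-0.03,0,0,0],[0.1,0,-0.02,0,0,0],[0.1,0,-0.015,0,0,0],[0.1,0,-0.005,0,0,0],[0.1,0,0.005,0,0,0],[0.1,0,0.015,0,0,0],[0,0,0,0,0,0]]])

```text
clock: 20.18
position: [0.6203, 0.1199, 0.1407]
eef_rot: [0.001, 0.674, 0.739, -0.0]
wrist_force: [-3.9, -1.3, 8.2]
finger_gap: 0.303
finger_force: 38.7
```

```bash
python3 k.py
```

```text
t 20.175 jig [-160.5    1.5] z 0.1407 yaw-jig 0.01 Fjig [ 0.9 -4.   8.2] gap 0.3025339785189649 q [ 0.01  0.86 -0.52  1.62  0.55  0.81 -0.65]
grasp r 111.6 ang -10.6
```

Emit:
move_arm(rows=[[[0.1,0,0.01,0,0,0],[0.095,0,0.03,0,0,0],[0.095,0,0.04,0,0,0],[0.09,0,0.045,0,0,0],[0.085,0,0.055,0,0,0],[0.08,0,0.06,0,0,0],[0.075,0,0.07,0,0,0],[0.07,0,0.075,0,0,0],[0.06,0,0.08,0,0,0],[0.05,0,0.085,0,0,0],[0,0,0,0,0,0],[0,0,0,0,0,0]]])

```text
clock: 21.68
position: [0.6133, 0.2012, 0.0849]
eef_rot: [-0.0, 0.674, 0.739, 0.001]
wrist_force: [3.7, 1.8, -1.8]
finger_gap: 0.292
finger_force: 40.5
```

```bash
python3 k.py
```

```text
t 21.675 jig [-242.1    2. ] z 0.0849 yaw-jig 0.05 Fjig [-1.4  3.9 -1.8] gap 0.2916792670218664 q [-0.14  0.95 -0.47  1.6   0.58  0.73 -0.79]
grasp r 115.4 ang -62.2
```

Emit:
move_arm(rows=[[[0.03,0,0.05,0,0,0],[0,0,0,0,0,0],[0,0,0,0,0,0]]])

```text
clock: 22.05
position: [0.6132, 0.2035, 0.0809]
eef_rot: [0.0, 0.674, 0.739, 0.001]
wrist_force: [2.8, 0.8, 4.0]
finger_gap: 0.292
finger_force: 40.1
```

```bash
python3 k.py
```

```text
t 22.05 jig [-244.4    2. ] z 0.0809 yaw-jig 0.02 Fjig [-0.6  2.8  4. ] gap 0.29223183294103355 q [-0.14  0.95 -0.47  1.6   0.58  0.73 -0.8 ]
grasp r 115.8 ang -64.4
```

Emit:
move_arm(rows=[[[0.03,0,0.06,0,0,0],[0,0,0,0,0,0],[0,0,0,0,0,0]]])

```text
clock: 22.42
position: [0.6133, 0.2041, 0.0789]
eef_rot: [0.002, 0.674, 0.738, -0.0]
wrist_force: [-7.4, -7.8, 35.4]
finger_gap: 0.285
finger_force: 39.5
```

```bash
cat >> k.py <<'E'
for n,P0 in(('side',0),('scene',0)):
    f=knob(n); a=np.load(n+'0.npz')
    for nm,F in(('start',a),('now',f)):
        u,v=proj(F,[.6116,.1985,.1075])[0].astype(int); m=(F['img'][v-30:v+30,u-30:u+30].max(2)<55).astype(np.uint8); m=cv2.morphologyEx(m,cv2.MORPH_OPEN,np.ones((5,5)))
        q,l,s,c=cv2.connectedComponentsWithStats(m); print(n,nm,[(c[i]+[u-30,v-30]).round(1).tolist()+[int(s[i,4])] for i in range(1,q)])
E
python3 k.py
```

```text
t 22.425 jig [-245.1    2.3] z 0.0789 yaw-jig -0.07 Fjig [ 7.1 -8.1 35.4] gap 0.2845038957411285 q [-0.15  0.95 -0.46  1.6   0.59  0.73 -0.8 ]
grasp r 115.5 ang -65.5
side start [[279.9, 250.7, 176]]
side now [[280.2, 224.7, 383], [280.8, 247.8, 826]]
scene start []
scene now []
```

Emit:
move_arm(rows=[[[-0.02,0,-0.06,0,0,0],[0,0,0,0,0,0]]])

```text
clock: 22.78
position: [0.6131, 0.2036, 0.0804]
eef_rot: [0.0, 0.674, 0.739, 0.001]
wrist_force: [2.4, -0.1, -0.4]
finger_gap: 0.288
finger_force: 40.7
```

Emit:
move_arm(rows=[[[0,0,0,0,0,0],[0,0,0,0,0,0],[0,0,0,0,0,0],[0,0,0,0,0,0],[0,0,-0.3,0,0,0],[0,0,-0.5,0,0,0],[0,0,-0.5,0,0,0],[-0.3,0,-0.3,0,0,0],[-0.5,-0.1,0,0,0,0],[-0.5,-0.2,0,0,0,0],[0,0,0,0,0,0],[0,0,0,0,0,0]]], jaw=0)

```text
clock: 24.28
position: [0.5948, 0.0724, 0.2399]
eef_rot: [-0.0, 0.674, 0.739, 0.001]
wrist_force: [-0.1, -0.2, 0.3]
finger_gap: 1.004
finger_force: 0.0
```

```bash
python3 k.py
python3 - <<'E'
from cell import bot
from h import *
f=np.load('side_k.npz');g=np.load('scene_k.npz'); ims=[]
for F in (f,g):
    u,v=proj(F,[.62,.07,.08])[0].astype(int); ims.append(cv2.resize(F['img'][v-65:v+65,u-65:u+65,::-1],(400,400),interpolation=cv2.INTER_CUBIC))
cv2.imwrite('pics/c6.png',np.hstack(ims))
E
```

```text
t 24.275 jig [-115.6  -28.3] z 0.2399 yaw-jig 0.05 Fjig [ 0.1 -0.1  0.3] gap 1.0038041840663856 q [ 0.13  0.7  -0.59  1.63  0.46  0.95 -0.53]
grasp r 210.3 ang 6.7
side start [[279.9, 250.7, 176]]
side now [[279.9, 250.7, 174]]
scene start []
scene now []
```

View pics/c6.png

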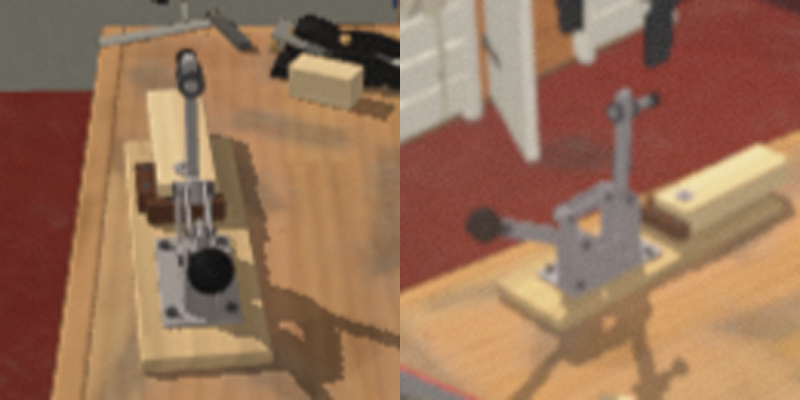

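Emit:
move_arm(rows=[[[-0.5,0.07,0,0,0,0],[-0.5,0.07,0,0,0,0],[-0.5,0.07,0,0,0,0],[-0.4,0.05,0,0,0,0],[0,0,0,0,0,0],[0,0,0,0,0,0],[0,0,0,0,0,0]]])

```text
clock: 25.25
position: [0.6383, -0.1124, 0.2399]
eef_rot: [-0.0, 0.672, 0.74, 0.001]
wrist_force: [-0.8, -0.6, 0.7]
finger_gap: 1.001
finger_force: 0.0
```

```bash
python3 look.py
python3 - <<'E'
from h import *
f=np.load('w_last.npz'); C=cloud(f); J=tojig(C)*1000; r=np.hypot(J[...,0],J[...,1]); ok=f['range_z']>0
z=C[...,2]*1000; nut=ok&(r<8)&(r>4); top=ok&(r>13)&(r<18)&(J[...,0]>-15)&(abs(J[...,1])<18)
print('nut z',np.median(z[nut]),'wood z',np.median(z[top]),nut.sum())
g=((f['img'].max(2).astype(int)-f['img'].min(2)<30)&ok&(r<20)); v,u=np.nonzero(g)
print('nut circle',cv2.minEnclosingCircle((tojig(onplane(f,np.c_[u,v],.0425))*1000).astype(np.float32)))
u,v=proj(f,[*O,.04])[0].astype(int); cv2.imwrite('pics/c7.png',cv2.resize(f['img'][max(0,v-70):v+130,u-120:u+120,::-1],None,fx=3,fy=3,interpolation=cv2.INTER_CUBIC))
E
```

```text
t 25.25 jig [72.5 -1.9] z 0.2399 yaw-jig 0.24 Fjig [ 0.6 -0.8  0.7] gap 1.0008764563589572 q [ 0.41  0.77 -0.6   1.48  0.47  1.04 -0.2 ]
top 5748 [[-19.7, -22.2], [133.8, -22.4], [133.8, 22.7], [-19.7, 22.9]] [ 45.1 153.5]
nut+gap rows:
[346 109]
-0.01 100 [(342, np.int64(245), 40), (343, np.int64(246), 43), (344, np.int64(246), 42), (345, np.int64(246), 41), (346, np.int64(245), 42), (347, np.int64(206), 30), (348, np.int64(118), 31), (349, np.int64(106), 32), (350, np.int64(107), 31), (351, np.int64(113), 32), (352, np.int64(114), 32), (353, np.int64(112), 32), (354, np.int64(114), 32), (355, np.int64(112), 31)]
0.005 115 [(342, np.int64(246), 42), (343, np.int64(246), 42), (344, np.int64(247), 41), (345, np.int64(247), 41), (346, np.int64(232), 41), (347, np.int64(168), 32), (348, np.int64(109), 32), (349, np.int64(107), 31), (350, np.int64(105), 32), (351, np.int64(109), 32), (352, np.int64(112), 31), (353, np.int64(112), 32), (354, np.int64(114), 31), (355, np.int64(109), 30)]
0.02 129 [(341, np.int64(243), 42), (342, np.int64(245), 42), (343, np.int64(245), 42), (344, np.int64(
[... 776 characters left out ...]
, np.int64(76), 30), (88, np.int64(72), 32), (89, np.int64(78), 32), (90, np.int64(133), 40), (91, np.int64(221), 41), (92, np.int64(240), 41), (93, np.int64(243), 42), (94, np.int64(242), 42), (95, np.int64(241), 40)]
0.012 337 [(82, np.int64(90), 32), (83, np.int64(91), 31), (84, np.int64(74), 32), (85, np.int64(68), 32), (86, np.int64(63), 32), (87, np.int64(68), 32), (88, np.int64(73), 33), (89, np.int64(74), 31), (90, np.int64(115), 30), (91, np.int64(225), 42), (92, np.int64(242), 42), (93, np.int64(243), 41), (94, np.int64(244), 40), (95, np.int64(242), 42)]
nut z 43.79171546086486 wood z 41.31230779205769 145
nut circle ((0.05477344989776611, -0.33931872248649597), 9.360331535339355)
```

View pics/c7.png

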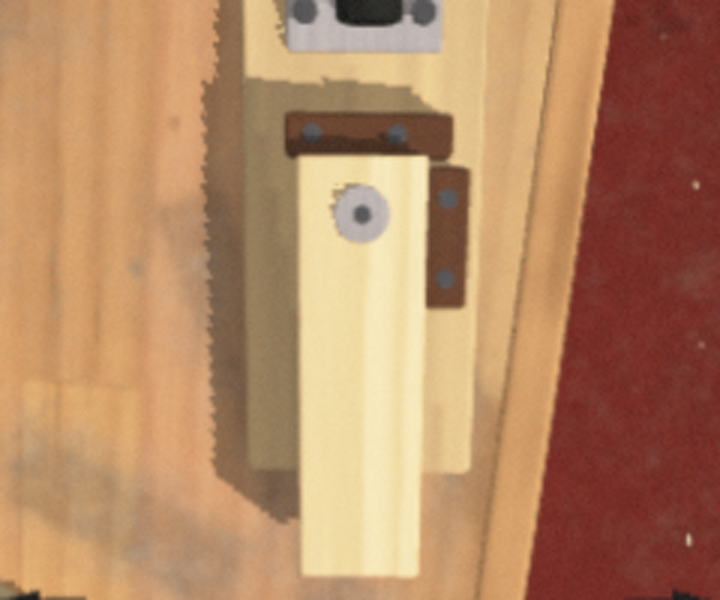

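The picture shows the block square in the jig, against the stop (crop row ~156) and the fence (column ~428). The nut flange, at crop (361, 213), stands 2.5 mm above the wood, so it is fully home. The clamp is open.

```bash
python3 -c "
from cell import bot
print(bot.finish_job())"
```

```text
the job is handed in; nothing more can be done
None
```

I've handed the job in after about 25 s: the block sits snug in the jig, the T-nut is pressed fully home, the clamp is thrown back open, and I never touched the two smaller blocks; the judge's result was not shown.

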